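# Put the tin away in the spring-out tray

### The arm

A 6-joint arm with a two-finger parallel gripper is mounted at the origin on the work surface; the furniture and walls round the work are solid. World frame = base frame: x ahead of the robot, y to its left, z up, the work surface at z = 0. Lengths are in mm, angles in rad, forces in N, time in s.
With the tool pointing down it reaches from about 150 to 775 mm from the base axis. Payload 6.1 kg.
Tool frame: the origin (TCP) lies at the very end of the fingers, on their centre line; the grasp point (between the pads) lies 19 mm behind it; z points along the fingers, y is the line along which they close (so a half turn about z gives the same grasp; the last joint's range is limited). The gripper opens to 85 mm and grips with 20 to 120 N. Pads are 22 mm wide; open, the fingers measure 114 mm over their backs; the gripper's body (76 mm by 85 mm) begins 54 mm behind the grasp point. The pads swing forward as they close: fully open they stand 13 mm farther back than shut.
Start: joints at [-1.289, 0.126, -0.04, 1.405, 0, 1.571], TCP at [145.988, -504.277, 231.295] pointing down, gripper open.
Joint ranges: [-2.72, 2.72], [-0.95, 1.95], [-1.27, 1.35], [-1.78, 2.02], [-1.46, 1.47], [-3.14, 3.14]. Speed limits (rad/s): [2.39, 2.39, 3.01, 3.14, 3.14, 3.14].

### API

Orientations are given as a unit quaternion [x, y, z, w].
In Python, from station import sensors, eyes, close_job gives the robot as it stands.
- The arm moves only by the shell command python3 -m pendant 'ROWS'. ROWS is JSON, a list of rows, each an object with "linear": the shift along the world's x, y, z in units of 30 mm (1.0 is 30 mm), a list of three; "rotation": the turn, a rotation vector about the world's x, y, z in units of 6 degrees (1.0 is 6 degrees), a list of three; "hand": the opening in per cent of the stroke, from 0 (shut) to 100 (fully open). A call has 1 to 10 rows; each row shifts and turns the commanded pose from where the row before left it; what a row does not reach is not made up. A row lasts 1/12 s, in which the tool goes at most 41.7 mm and 7.16 degrees, less where a joint would pass 70% of its speed; a pose out of reach is approached as far as the arm can. A call is refused whole if a number of a shift passes 1 or a number of a turn 1, either way. A call with a gripper value outside its range is refused whole. The fingers move at their own pace and stop on an object; the grip force is fixed at half the most. Time passes only in rows, so rows that do not move let the fingers close. It gives the time, the measured TCP pose, the force, the opening and the grip force at its end, in the units of the state.
- sensors.state(): the state, without advancing time (a new reading comes with each control period).
- eyes.capture(name): name is "scene" or "top"; returns the picture (420x560x3 uint8, red, green, blue); there is no depth.
- eyes.camera_model(name): a dict with "fx", "fy", "cx", "cy" (pixels), "world_from_camera" (4x4, takes a point from camera to world coordinates). Camera axes: x right, y down, z forward; pixel columns grow to the right and rows downward; lengths in mm; the calibration is good to about 2 mm. A picture is of the moment at which its call begins. camera_model takes no time and is no camera call.
- close_job(): hands the job in; it is judged then, once.
The state is a dict: "clock": time; "qpos": joint angles; "joint_velocities": joint speeds; "joint_torque": joint torques, N m; "eef_pos": TCP position; "orientation": TCP orientation; "contact_force": force on the tool from outside, world axes, zero at the start; "torque": the same for the moment, N m; "gripper_width": finger opening in mm; "grip_force": force on a finger pad.
Only numpy, scipy, OpenCV 4.12 (cv2) and the standard library are available. Lean on these libraries where they do the work, as an engineer would, in place of code of your own. Each camera call takes 0.05 s, during which the arm holds its last target. There are 200 camera calls.

### The job

Press the release button on top of the small grey tray unit so that its tray springs out, set the smaller of the two white tins upright in the round pocket of the tray and let go of it, then gently push the tray home until it clicks and stays shut by itself. Leave the other things where they stand.

Things in the scene. Friction and masses are not known exactly. Their poses are not given: they have to be found in the camera images.
- unit: the fixed tray unit, a grey painted housing 112 x 104 x 58 mm (x, y, z), origin in the middle of its underside on the bench. Its front, where the tray comes out, looks along its own -x; x points from front to back, z up. Button and tray sit in it; shut, the tray's front stands 18 mm proud of the housing, held by a catch against a spring.
- button_top (a point): middle of the top of the release button, a black round cap of 24 mm diameter at the back of the unit's flat top, standing 10 mm above the top (68 mm above the bench). It is pressed straight down.
- button (a joint): travel of the release button: 0 = up, 0.007 m = fully down. A spring takes 1 to 2 N to start it and 5 N at the bottom; the tray is released at 2 to 5 mm. It comes back up by itself.
- tray (a joint): how far the tray is out (m): 0 = shut, 0.056 = sprung out, held there with 1.5 N. It resists with 2 to 4 N, 6 to 7 N riding over the catch. The catch floats: it snaps in only when the tray is pushed 3 to 14 mm past 0 (differs, cannot be seen), 1.5 mm before a hard stop where the force climbs steeply. Let go, a caught tray comes back to 0, else it springs out.
- tray_face (a point): middle of the flat outer face of the tray's aluminium front (90 mm wide, 36 mm high, 18 mm thick, from 10 to 46 mm above the bench); moves with the tray. Pushing it along the unit's +x shuts the tray. No part of the unit may be pushed with more than 20 N.
- tray_pocket (a point): centre of the floor of the round pocket in the tray, 20 mm above the bench; the pocket has 48 mm diameter and is 8 mm deep (the tray's flat top is 28 mm above the bench and 88 mm wide). With the tray fully out it lies 30 mm in front of the housing and 26 mm behind the inner face of the tray's front, open from above; moves with the tray.
- small_tin: the smaller white round lidded tin, 41 mm diameter, 21 mm high, upright on the bench; origin in the middle of its underside. To be put in the pocket.
- large_tin: the larger white round lidded tin, 51 mm diameter, 25 mm high; origin in the middle of its underside. It may stand nearer the robot than the smaller one or farther off. Leave it.
- tape: roll of tape lying flat, 100 mm diameter, 25 mm high, origin in the middle of its underside. Leave it.
- bead_jar: stoppered glass jar of beads, 50 mm diameter, 67 mm high, origin in the middle of its underside. Leave it.
Mind the look-alikes: they are no part of the job. What is shaped like the small_tin but blue is not meant.

How it is judged:
By the outcome, as a careful person would: the job done as asked, in the order asked, and still so for the second after the job is handed in, with the robot touching nothing.
It also fails if it takes over 70 s, if anything falls off the work surface, if the arm or the gripper's body presses on something with over 40 N, if the wrist force passes 120 N, or if a joint passes its speed limit or range.

## Working session

There is one attempt and no reset: what is moved stays moved. The work goes in short steps, Python scripts to look and compute and a shell command to move; the robot and the scene stay as the last step left them, time stands still between calls to the robot, and variables do not carry over. Pictures are saved under pics/ and viewed, at most 10 in all, crops included, and the job is handed in when it is done.

```bash
mkdir -p pics
cat > h.py <<'E'
import numpy as np, cv2, sys
from station import sensors, eyes
def save(n,f):
    im=eyes.capture(n); cv2.imwrite(f'pics/{f}.png',im[:,:,::-1]); return im
def ray(n,u,v):
    m=eyes.camera_model(n); T=np.array(m["world_from_camera"])
    d=T[:3,:3]@np.array([(u-m["cx"])/m["fx"],(v-m["cy"])/m["fy"],1]); return T[:3,3],d
def onz(n,u,v,z):
    o,d=ray(n,u,v); return (o+d*(z-o[2])/d[2]).round(1)
def proj(n,p):
    m=eyes.camera_model(n); T=np.linalg.inv(np.array(m["world_from_camera"])); c=T[:3,:3]@np.array(p)+T[:3,3]
    return round(m["fx"]*c[0]/c[2]+m["cx"],1),round(m["fy"]*c[1]/c[2]+m["cy"],1)
E
python3 - <<'E'
from h import *
a=save("scene","s0"); b=save("top","t0")
for n in("scene","top"): m=eyes.camera_model(n); print(n,m["fx"],np.array(m["world_from_camera"]).round(2).tolist())
print(sensors.state())
E
```

```text
scene 473.18161706459176 [[-0.65, -0.31, 0.69, -392.47], [-0.76, 0.29, -0.59, 776.87], [-0.02, -0.91, -0.42, 575.95], [0.0, 0.0, 0.0, 1.0]]
top 453.9516069149878 [[-0.01, -0.99, 0.17, 241.7], [-1.0, 0.01, 0.0, 99.56], [-0.0, -0.17, -0.99, 924.7], [0.0, 0.0, 0.0, 1.0]]
{'clock': 0.1, 'qpos': array([-1.28901025e+00,  1.26334770e-01, -4.04900590e-02,  1.40540803e+00,
       -6.99605985e-06,  1.57075765e+00]), 'joint_velocities': array([ 0.0005225 , -0.00268238,  0.00305128, -0.00093467,  0.00162027,
       -0.00078215]), 'joint_torque': array([ 4.78715428e-04, -4.36904776e+01,  3.53605056e+01,  1.37074606e-02,
        6.75529623e-05, -6.17845956e-06]), 'eef_pos': array([ 145.88450883, -503.94528913,  230.60618935]), 'orientation': array([ 9.90088012e-01,  1.40446474e-01, -1.04313560e-04, -7.10657638e-04]), 'contact_force': array([0.63726322, 0.02115251, 0.08895159]), 'torque': array([0.04595625, 0.0469772 , 0.00469935]), 'grip_force': 0.0, 'gripper_width': 85.23463874368464}
```

View pics/s0.png

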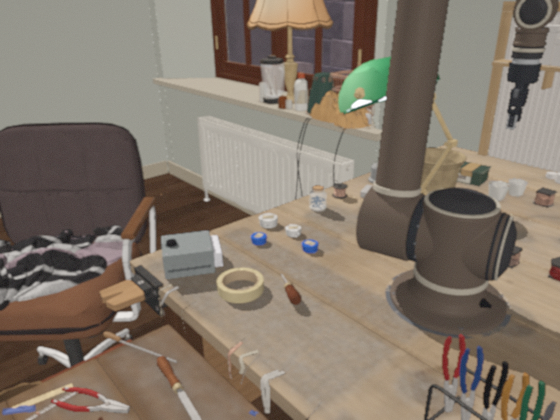

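View pics/t0.png

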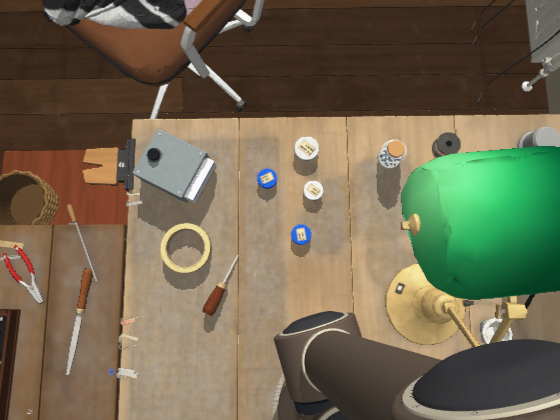

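The scene view shows the unit at about (190,252) and the arm on the right. The top view shows the unit at (175,165) with its button at (153,155), the tray front facing lower right at about (203,182), the small white tin at (313,190) and the large one at (307,148). The green lamp shade lies between the arm's start and the work.

Run:
```python
from h import *
a=cv2.imread('pics/t0.png'); s=cv2.imread('pics/s0.png')
c=cv2.resize(a[110:220,120:330],None,fx=3.8,fy=3.8,interpolation=cv2.INTER_CUBIC)
cv2.imwrite('pics/c0.png',c)
def tin(im,n,r,z):
    y0,y1,x0,x1=r; sub=im[y0:y1,x0:x1]; hsv=cv2.cvtColor(sub,cv2.COLOR_BGR2HSV)
    m=((hsv[...,1]<45)&(hsv[...,2]>150)).astype(np.uint8)
    m=cv2.morphologyEx(m,cv2.MORPH_CLOSE,np.ones((5,5)))
    k,_=cv2.findContours(m,0,2); k=max(k,key=cv2.contourArea); (u,v),rr=cv2.minEnclosingCircle(k); x,y,w,h=cv2.boundingRect(k)
    print(n,u+x0,v+y0,rr,(x+x0,y+y0,w,h),onz(n,u+x0,v+y0,z))
tin(a,"top",(172,208,298,330),21*.6); tin(a,"top",(132,166,290,325),25*.6)
# scene
tin(s,"scene",(222,241,282,304),10); tin(s,"scene",(210,232,256,280),12)
# button
hs=cv2.cvtColor(a,cv2.COLOR_BGR2HSV)[140:172,138:172]; m=(hs[...,2]<60).astype(np.uint8)
k,_=cv2.findContours(m,0,2);k=max(k,key=cv2.contourArea);(u,v),rr=cv2.minEnclosingCircle(k);print("btn",u+138,v+140,rr,onz("top",u+138,v+140,66))
# lamp: leftmost/lowest of shade in both
for n,u,v in (("top",403,215),("top",437,290),("top",437,160)):
    print([ (z,onz(n,u,v,z)) for z in (250,350,450)])
for n,u,v in (("scene",342,108),("scene",385,98)): print([(z,onz(n,u,v,z)) for z in (250,350,450)])
```

```text
top 312.9407892227173 190.10526275634766 10.11984920501709 (303, 181, 21, 19) [426.8  36.9  12.6]
top 306.0 148.0 12.369417190551758 (294, 137, 25, 23) [515.7  49.5  15. ]
scene 294.0 228.9375 9.467354774475098 (285, 222, 19, 15) [429.6  30.5  10. ]
scene 265.54347801208496 220.5 14.189109802246094 (256, 210, 24, 22) [516.6  56.   12. ]
btn 153.20370388031006 154.38888931274414 6.269377708435059 [490.9 351.8  66. ]
[(250, array([339., -81., 250.])), (350, array([324.6, -54.2, 350. ])), (450, array([310.2, -27.5, 450. ]))]
[(250, array([ 228. , -124.3,  250. ])), (350, array([230.1, -91.1, 350. ])), (450, array([232.1, -57.9, 450. ]))]
[(250, array([ 423.5, -137.7,  250. ])), (350, array([ 396.6, -102.6,  350. ])), (450, array([369.6, -67.4, 450. ]))]
[(250, array([ 584.1, -310.5,  250. ])), (350, array([284.5,  23.1, 350. ])), (450, array([-15.1, 356.7, 450. ]))]
[(250, array([ 584.2, -521. ,  250. ])), (350, array([ 284.5, -122.8,  350. ])), (450, array([-15.1, 275.4, 450. ]))]
```

View pics/c0.png

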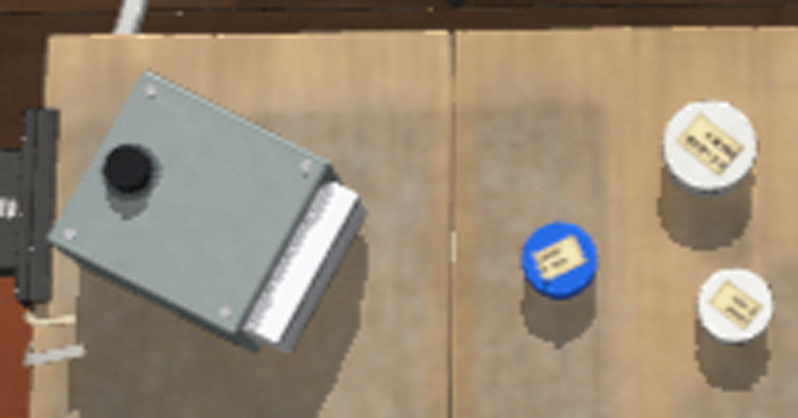

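The crop shows the unit's top corners at (148,72), (50,240), (332,162) and (237,334), the button at (128,168), and the small tin's lid at (735,305). Next I check the lamp, which stands in the way of the swing.

Run:
```python
from h import *
s=cv2.imread('pics/s0.png')
cv2.imwrite('pics/c1.png',cv2.resize(s[30:250,300:560],None,fx=2.7,fy=2.7))
P=[onz("top",u/3.8+120,v/3.8+110,58)[:2] for u,v in ((148,72),(332,162),(237,334),(50,240))]
P=np.array(P);print(P, [np.linalg.norm(P[i]-P[i-1]).round(1) for i in range(4)])
c=P.mean(0); ux=(P[0]+P[3]-P[1]-P[2]); ux/=np.linalg.norm(ux); uy=(P[0]+P[1]-P[2]-P[3]); uy/=np.linalg.norm(uy)
print("centre",c,"ux",ux,np.degrees(np.arctan2(ux[1],ux[0])),"uy",uy,np.degrees(np.arctan2(uy[1],uy[0])))
print("btn",onz("top",153.2,154.0,68)[:2],(onz("top",153.2,154,68)[:2]-c)@ux)
print("face",c-ux*74,"outface",c-ux*130,"pocket",c-ux*86)
print("lid",onz("top",120+735/3.8,110+305/3.8,21), onz("top",120+709/3.8,110+146/3.8,25))
print("tin proj scene",proj("scene",[427,36,10]))
for x,y in((320,-60),(320,-220)):
  for z in(200,300,400,500): print(x,y,z,proj("scene",[x,y,z]),proj("top",[x,y,z]))
```

```text
[[545.6 344.7]
 [495.5 247. ]
 [405.  294.1]
 [455.5 392.1]] [np.float64(101.8), np.float64(109.8), np.float64(102.0), np.float64(110.2)]
centre [475.4   319.475] ux [0.45718371 0.88937228] 62.794473901184475 uy [ 0.88603311 -0.46362197] -27.621074983075545
btn [491.1 351.3] 35.482057110873406
face [441.56840561 253.66145108] outface [415.96611797 203.85660325] pocket [436.08220112 242.98898369]
lid [424.8  36.5  21. ] [511.8  48.9  25. ]
tin proj scene (np.float64(293.1), np.float64(229.9))
320 -60 200 (np.float64(352.0), np.float64(162.4)) (np.float64(382.5), np.float64(231.4))
320 -60 300 (np.float64(354.1), np.float64(121.5)) (np.float64(398.0), np.float64(223.5))
320 -60 400 (np.float64(356.3), np.float64(77.2)) (np.float64(419.3), np.float64(212.6))
320 -60 500 (np.float64(358.8), np.float64(29.3)) (np.float64(450.4), np.float64(196.7))
320 -220 200 (np.float64(392.9), np.float64(148.6)) (np.float64(482.5), np.float64(230.4))
320 -220 300 (np.float64(396.3), np.float64(110.4)) (np.float64(513.7), np.float64(222.2))
320 -220 400 (np.float64(399.9), np.float64(69.4)) (np.float64(556.6), np.float64(211.1))
320 -220 500 (np.float64(403.8), np.float64(25.2)) (np.float64(619.1), np.float64(194.9))
```

View pics/c1.png

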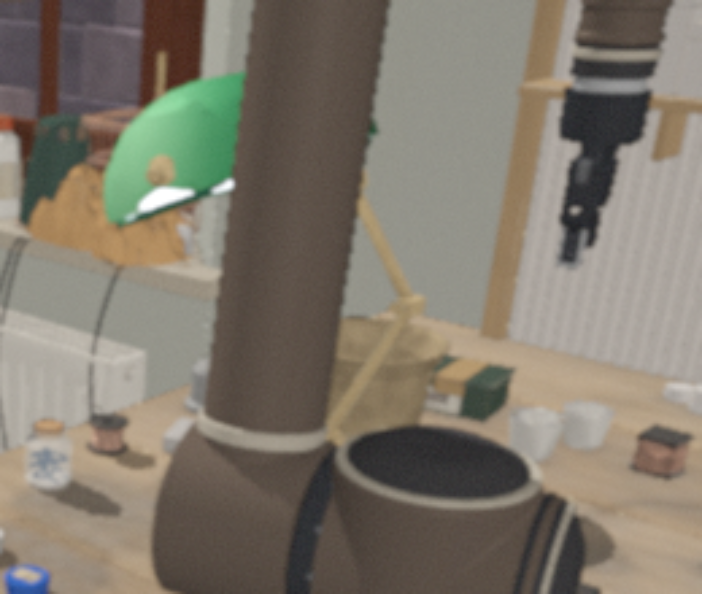

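```bash
python3 -m pendant '[{"linear":[0,0,1],"rotation":[0,0,0.773],"hand":0},{"linear":[0,0,1],"rotation":[0,0,0.773],"hand":0},{"linear":[0,0,1],"rotation":[0,0,0.773],"hand":0},{"linear":[0,0,1],"rotation":[0,0,0.773],"hand":0},{"linear":[0,0,1],"rotation":[0,0,0.773],"hand":0},{"linear":[0,0,1],"rotation":[0,0,0.773],"hand":0},{"linear":[0,0,1],"rotation":[0,0,0.773],"hand":0},{"linear":[0,0,1],"rotation":[0,0,0.773],"hand":0},{"linear":[0,0,1],"rotation":[0,0,0.773],"hand":0},{"linear":[0,0,1],"rotation":[0,0,0.773],"hand":0}]'; python3 -c "
from h import *
print(sensors.state()['qpos'])"
```

```text
clock: 0.93
eef_pos: [144.1, -497.6, 496.9]
orientation: [0.854, 0.521, -0.005, 0.021]
contact_force: [-0.0, 0.0, -0.8]
gripper_width: 0.3
grip_force: 0.0
[-1.28976527e+00  2.64518328e-01  7.57363463e-01  2.02021004e+00
  1.53131564e-03  7.56542439e-01]
```

```bash
python3 -m pendant '[{"linear":[1,0,0],"rotation":[0,0,0],"hand":0},{"linear":[1,0,0],"rotation":[0,0,0],"hand":0},{"linear":[1,0,0],"rotation":[0,0,0],"hand":0},{"linear":[1,0,0],"rotation":[0,0,0],"hand":0},{"linear":[1,0,0],"rotation":[0,0,0],"hand":0},{"linear":[1,0.7,0],"rotation":[0,0,0],"hand":0},{"linear":[1,0.7,0],"rotation":[0,0,0],"hand":0},{"linear":[1,0.7,0],"rotation":[0,0,0],"hand":0},{"linear":[1,0.7,0],"rotation":[0,0,0],"hand":0},{"linear":[1,0.7,0],"rotation":[0,0,0],"hand":0}]'
cat >> h.py <<'E'
from scipy.spatial.transform import Rotation as R
def err(yaw=62.6):
    s=sensors.state(); q=np.radians(yaw/2); d=R.from_quat([np.cos(q),np.sin(q),0,0])*R.from_quat(s['orientation']).inv()
    r=d.as_rotvec(degrees=True)
    print('q',s['qpos'].round(2),'pos',s['eef_pos'].round(1),'F',s['contact_force'].round(1),'rot rows',(r/6).round(3))
    return s
E
python3 -c "
from h import *
err()"
```

```text
clock: 1.77
eef_pos: [441.6, -384.7, 478.3]
orientation: [0.854, 0.519, -0.005, 0.03]
contact_force: [0.6, 0.4, -0.1]
gripper_width: 0.4
grip_force: 0.0
q [-0.7   0.4   0.9   2.02 -0.03  1.35] pos [ 441.6 -384.7  478.3] F [ 0.6  0.4 -0.1] rot rows [0.531 0.221 0.012]
```

```bash
python3 -m pendant '[{"linear":[0.7,1,0],"rotation":[0,0,0],"hand":0},{"linear":[0.7,1,0],"rotation":[0,0,0],"hand":0},{"linear":[0.7,1,0],"rotation":[0,0,0],"hand":0},{"linear":[0.7,1,0],"rotation":[0,0,0],"hand":0},{"linear":[0.7,1,0],"rotation":[0,0,0],"hand":0},{"linear":[0.2,1,0],"rotation":[0,0,0],"hand":0},{"linear":[0.2,1,0],"rotation":[0,0,0],"hand":0},{"linear":[0.2,1,0],"rotation":[0,0,0],"hand":0},{"linear":[0.2,1,0],"rotation":[0,0,0],"hand":0},{"linear":[0.2,1,0],"rotation":[0,0,0],"hand":0}]'; python3 -c "
from h import *
err()"
```

```text
clock: 2.6
eef_pos: [573.4, -83.6, 473.2]
orientation: [0.854, 0.519, -0.003, 0.032]
contact_force: [0.5, 0.2, 0.3]
gripper_width: 0.1
grip_force: 0.0
q [-0.12  0.39  0.87  2.02 -0.05  1.93] pos [573.4 -83.6 473.2] F [0.5 0.2 0.3] rot rows [0.559 0.274 0.009]
```

```bash
python3 -m pendant '[{"linear":[0,1,0],"rotation":[0,0,0],"hand":0},{"linear":[0,1,0],"rotation":[0,0,0],"hand":0},{"linear":[0,1,0],"rotation":[0,0,0],"hand":0},{"linear":[0,1,0],"rotation":[0,0,0],"hand":0},{"linear":[0,1,0],"rotation":[0,0,0],"hand":0},{"linear":[-0.2,1,-0.6],"rotation":[0,0,0],"hand":0},{"linear":[-0.3,1,-0.6],"rotation":[0,0,0],"hand":0},{"linear":[-0.3,1,-0.6],"rotation":[0,0,0],"hand":0},{"linear":[-0.3,1,-0.6],"rotation":[0.3,0.13,0],"hand":0},{"linear":[-0.3,1,-0.6],"rotation":[0.3,0.13,0],"hand":0}]'; python3 -m pendant '[{"linear":[-0.3,1,-0.6],"rotation":[0,0,0],"hand":0},{"linear":[-0.3,1,-0.6],"rotation":[0,0,0],"hand":0},{"linear":[-0.3,1,-0.6],"rotation":[0,0,0],"hand":0},{"linear":[-0.2,1,-0.8],"rotation":[0,0,0],"hand":0},{"linear":[0,0.4,-1],"rotation":[0,0,0],"hand":0},{"linear":[0,0,-1],"rotation":[0,0,0],"hand":0},{"linear":[0,0,-1],"rotation":[0,0,0],"hand":0},{"linear":[0,0,0],"rotation":[0,0,0],"hand":0}]';python3 -c "
from h import *
err()"
```

```text
clock: 3.43
eef_pos: [528.9, 216.5, 379.0]
orientation: [0.854, 0.519, 0.003, -0.001]
contact_force: [0.8, -0.4, 1.1]
gripper_width: 0.2
grip_force: 0.0
clock: 4.1
eef_pos: [494.0, 345.1, 204.7]
orientation: [0.855, 0.519, -0.002, 0.0]
contact_force: [-0.6, -0.3, -1.5]
gripper_width: -0.1
grip_force: 0.0
q [0.61 0.28 0.09 1.39 0.   2.66] pos [494.  345.1 204.7] F [-0.6 -0.3 -1.5] rot rows [ 0.022 -0.034  0.003]
```

```bash
python3 -m pendant '[{"linear":[-0.05,0.1,-1],"rotation":[0,0,0],"hand":0},{"linear":[-0.05,0.1,-1],"rotation":[0,0,0],"hand":0},{"linear":[0,0,-1],"rotation":[0,0,0],"hand":0},{"linear":[0,0,-0.7],"rotation":[0,0,0],"hand":0},{"linear":[0,0,-0.3],"rotation":[0,0,0],"hand":0},{"linear":[0,0,0],"rotation":[0,0,0],"hand":0},{"linear":[0,0,0],"rotation":[0,0,0],"hand":0}]';python3 -m pendant '[{"linear":[0,0,-0.15],"rotation":[0,0,0],"hand":0},{"linear":[0,0,-0.15],"rotation":[0,0,0],"hand":0},{"linear":[0,0,0],"rotation":[0,0,0],"hand":0},{"linear":[0,0,0],"rotation":[0,0,0],"hand":0}]'
```

```text
clock: 4.68
eef_pos: [494.7, 352.9, 93.7]
orientation: [0.855, 0.519, 0.004, -0.0]
contact_force: [0.7, -0.1, 0.7]
gripper_width: 0.2
grip_force: 0.0
clock: 5.02
eef_pos: [494.2, 352.7, 83.6]
orientation: [0.855, 0.519, 0.004, -0.0]
contact_force: [-0.3, 0.1, -0.2]
gripper_width: -0.1
grip_force: 0.0
```

Next I centre a little and go down to the cap.

```bash
python3 -m pendant '[{"linear":[-0.1,-0.05,-0.2],"rotation":[0,0,0],"hand":0},{"linear":[0,0,-0.2],"rotation":[0,0,0],"hand":0},{"linear":[0,0,0],"rotation":[0,0,0],"hand":0},{"linear":[0,0,0],"rotation":[0,0,0],"hand":0}]';python3 -m pendant '[{"linear":[0,0,-0.1],"rotation":[0,0,0],"hand":0},{"linear":[0,0,-0.07],"rotation":[0,0,0],"hand":0},{"linear":[0,0,0],"rotation":[0,0,0],"hand":0},{"linear":[0,0,0],"rotation":[0,0,0],"hand":0}]'
```

```text
clock: 5.35
eef_pos: [490.6, 350.8, 70.5]
orientation: [0.855, 0.519, 0.003, -0.0]
contact_force: [-0.3, 0.2, 0.7]
gripper_width: 0.4
grip_force: 0.0
clock: 5.68
eef_pos: [491.2, 351.2, 66.2]
orientation: [0.855, 0.519, 0.004, -0.0]
contact_force: [1.9, 0.0, 0.3]
gripper_width: 0.1
grip_force: 0.4
```

```bash
python3 -m pendant '[{"linear":[0,0,-0.07],"rotation":[0,0,0],"hand":0},{"linear":[0,0,-0.06],"rotation":[0,0,0],"hand":0},{"linear":[0,0,0],"rotation":[0,0,0],"hand":0},{"linear":[0,0,0],"rotation":[0,0,0],"hand":0}]'
python3 - <<'E'
from h import *
a=save("top","t1"); cv2.imwrite('pics/t1c.png',cv2.resize(a[110:260,110:260,::-1],None,fx=3,fy=3))
E
```

```text
clock: 6.02
eef_pos: [491.3, 351.3, 62.4]
orientation: [0.855, 0.519, 0.004, -0.0]
contact_force: [0.5, 0.4, 3.6]
gripper_width: -0.0
grip_force: 1.8
```

View pics/t1c.png

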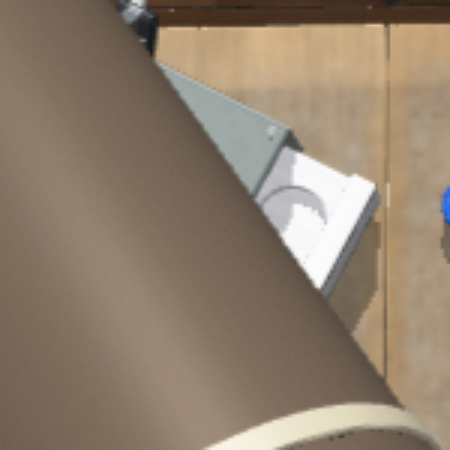

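The crop shows the tray sprung out, with the pocket at about (297,212). Now I go to the small tin.

```bash
python3 -m pendant '[{"linear":[0,0,0.5],"rotation":[0,0,0],"hand":0},{"linear":[0,0,1],"rotation":[0,0,0],"hand":0},{"linear":[0,0,1],"rotation":[0,0,0],"hand":40},{"linear":[0,-1,0.5],"rotation":[0,0,0],"hand":100},{"linear":[-0.2,-1,0],"rotation":[0,0,0],"hand":100},{"linear":[-0.2,-1,0],"rotation":[0,0,0],"hand":100},{"linear":[-0.2,-1,0],"rotation":[0,0,0],"hand":100},{"linear":[-0.2,-1,0],"rotation":[0,0,0],"hand":100},{"linear":[-0.2,-1,0],"rotation":[0,0,0],"hand":100},{"linear":[-0.3,-1,0],"rotation":[0,0,0],"hand":100}]'; python3 -m pendant '[{"linear":[-0.3,-1,0],"rotation":[0,0,0],"hand":100},{"linear":[-0.3,-1,0],"rotation":[0,0,0],"hand":100},{"linear":[-0.2,-1,0],"rotation":[0,0,0],"hand":100},{"linear":[0,-0.5,0],"rotation":[0,0,0],"hand":100},{"linear":[0,0,0],"rotation":[0,0,0],"hand":100},{"linear":[0,0,0],"rotation":[0,0,0],"hand":100}]'
python3 - <<'E'
from h import *
err(); a=save("scene","s2"); 
cv2.imwrite('pics/s2c.png',cv2.resize(a[150:300,140:340,::-1],None,fx=4,fy=4))
b=save("top","t2"); cv2.imwrite('pics/t2c.png',b[:,:,::-1][100:300,110:350])
E
```

```text
clock: 6.9
eef_pos: [451.4, 139.7, 151.7]
orientation: [0.855, 0.519, 0.003, -0.0]
contact_force: [0.5, 0.2, 0.3]
gripper_width: 85.3
grip_force: 0.0
clock: 7.4
eef_pos: [427.7, 35.6, 152.0]
orientation: [0.855, 0.518, 0.004, -0.001]
contact_force: [-0.5, 0.4, -0.5]
gripper_width: 85.6
grip_force: 0.0
q [ 0.08 -0.05 -0.39  1.22  0.    2.13] pos [427.7  35.6 152. ] F [-0.5  0.4 -0.5] rot rows [-0.047  0.055  0.032]
```

View pics/s2c.png

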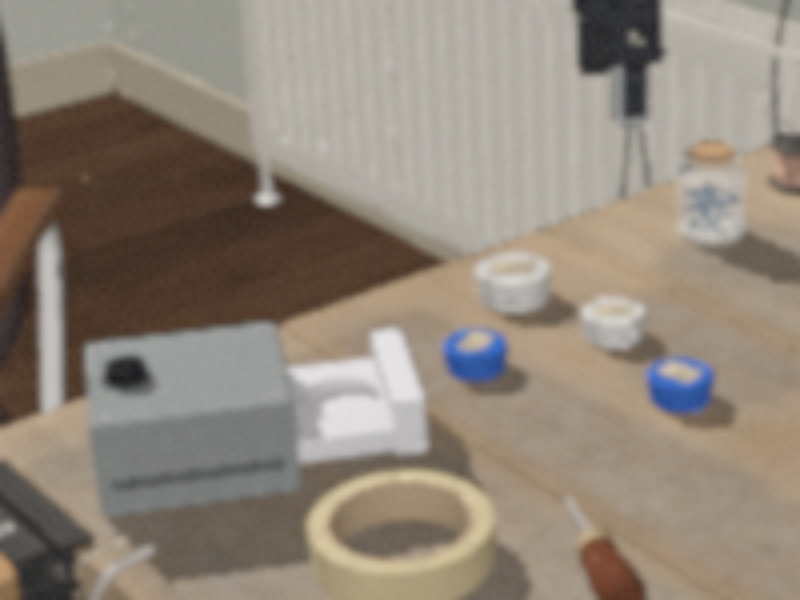

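The crop shows both white tins untouched, the small one with its lid at (614,305), the tray open with its pocket at (345,405), and the fingers above the tin. I go down with a partly closed hand.

```bash
python3 -m pendant '[{"linear":[-0.08,0.02,-1],"rotation":[0,0,0],"hand":75},{"linear":[0,0,-1],"rotation":[0,0,0],"hand":75},{"linear":[0,0,-1],"rotation":[0,0,0],"hand":75},{"linear":[0,0,-0.8],"rotation":[0,0,0],"hand":75},{"linear":[0,0,-0.4],"rotation":[0,0,0],"hand":75},{"linear":[0,0,-0.4],"rotation":[0,0,0],"hand":75},{"linear":[0,0,0],"rotation":[0,0,0],"hand":75},{"linear":[0,0,0],"rotation":[0,0,0],"hand":75},{"linear":[0,0,0],"rotation":[0,0,0],"hand":75}]'
python3 - <<'E'
from h import *
err(); a=save("scene","s3"); b=save("top","t3")
c=np.hstack([cv2.resize(a[190:260,240:340],(570,399)),]); cv2.imwrite('pics/s3c.png',c[:,:,::-1])
E
```

```text
clock: 8.25
eef_pos: [426.1, 37.4, 14.7]
orientation: [0.854, 0.52, 0.004, -0.0]
contact_force: [-0.1, -0.3, 0.1]
gripper_width: 64.2
grip_force: 0.0
q [ 0.08  0.04 -0.63  0.9   0.    2.13] pos [426.1  37.4  14.7] F [-0.1 -0.3  0.1] rot rows [-0.044  0.063  0.   ]
```

View pics/s3c.png

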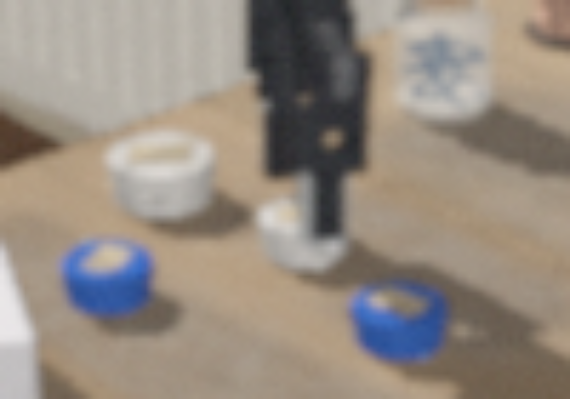

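The crop shows the near finger at (322,215) beside the small tin at (303,235), as expected. I lower a bit and close.

```bash
python3 -m pendant '[{"linear":[-0.02,-0.03,-0.23],"rotation":[0,0,0],"hand":75},{"linear":[0,0,0],"rotation":[0,0,0],"hand":60},{"linear":[0,0,0],"rotation":[0,0,0],"hand":52},{"linear":[0,0,0],"rotation":[0,0,0],"hand":45},{"linear":[0,0,0],"rotation":[0,0,0],"hand":40},{"linear":[0,0,0],"rotation":[0,0,0],"hand":40},{"linear":[0,0,0],"rotation":[0,0,0],"hand":40},{"linear":[0,0,0],"rotation":[0,0,0],"hand":30}]'; python3 -c "
from h import *
err()"
```

```text
clock: 9.02
eef_pos: [425.0, 35.7, 7.7]
orientation: [0.855, 0.519, 0.004, -0.0]
contact_force: [-3.2, -1.1, 6.1]
gripper_width: 37.5
grip_force: 59.6
q [ 0.08  0.04 -0.64  0.88  0.    2.13] pos [425.   35.7   7.7] F [-3.2 -1.1  6.1] rot rows [-0.043  0.06   0.013]
```

```bash
python3 -m pendant '[{"linear":[0,0,0.3],"rotation":[0,0,0],"hand":30},{"linear":[0,0,0.7],"rotation":[0,0,0],"hand":30},{"linear":[0,0,1],"rotation":[0,0,0],"hand":30},{"linear":[0,0,1],"rotation":[0,0,0],"hand":30},{"linear":[0,0,0],"rotation":[0,0,0],"hand":30},{"linear":[0,0,0],"rotation":[0,0,0],"hand":30}]'
python3 - <<'E'
from h import *
err(); a=save("scene","s4"); s=sensors.state()['eef_pos']; print(proj("scene",s),proj("scene",s+[0,0,13]))
x,y=map(int,proj("scene",s)); print(x,y)
cv2.imwrite('pics/s4c.png',cv2.resize(a[y-35:y+35,x-50:x+50],(570,399),interpolation=cv2.INTER_CUBIC)[:,:,::-1])
E
```

```text
clock: 9.52
eef_pos: [426.6, 35.9, 99.4]
orientation: [0.855, 0.519, 0.006, 0.001]
contact_force: [0.0, 0.1, -0.8]
gripper_width: 37.7
grip_force: 60.3
q [ 0.08 -0.03 -0.5   1.09  0.    2.13] pos [426.6  35.9  99.4] F [ 0.   0.1 -0.8] rot rows [-0.047  0.102  0.012]
(np.float64(293.4), np.float64(199.3)) (np.float64(293.4), np.float64(194.5))
293 199
```

View pics/s4c.png

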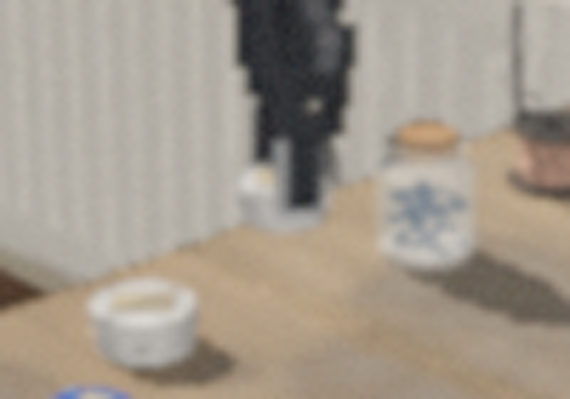

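The crop shows the tin held upright between the fingers at (284,195), with the neighbours untouched. I check the pocket's place in the earlier top picture.

Run:
```python
from h import *
b=cv2.imread('pics/t2c.png')
cv2.imwrite('pics/t2z.png',cv2.resize(b[20:120,10:130],None,fx=6,fy=6,interpolation=cv2.INTER_CUBIC))
p=np.array([436.1,243.0])
def cr(q): return (np.array(proj("top",q))-[120,120])*6
ux=np.array([.46,.888]);uy=np.array([.888,-.46])
for n,q,z in(("rim+x",p+[24,0],28),("rim-x",p-[24,0],28),("rim+y",p+[0,24],28),("rim-y",p-[0,24],28),
 ("f1",p-ux*44+uy*45,46),("f2",p-ux*44-uy*45,46),("i1",p-ux*26+uy*45,46),("i2",p-ux*26-uy*45,46)): print(n,cr([*q,z]).round(0))
```

```text
rim+x [549. 322.]
rim-x [547. 461.]
rim+y [476. 392.]
rim-y [619. 391.]
f1 [721. 320.]
f2 [593. 559.]
i1 [673. 296.]
i2 [544. 535.]
```

View pics/t2z.png

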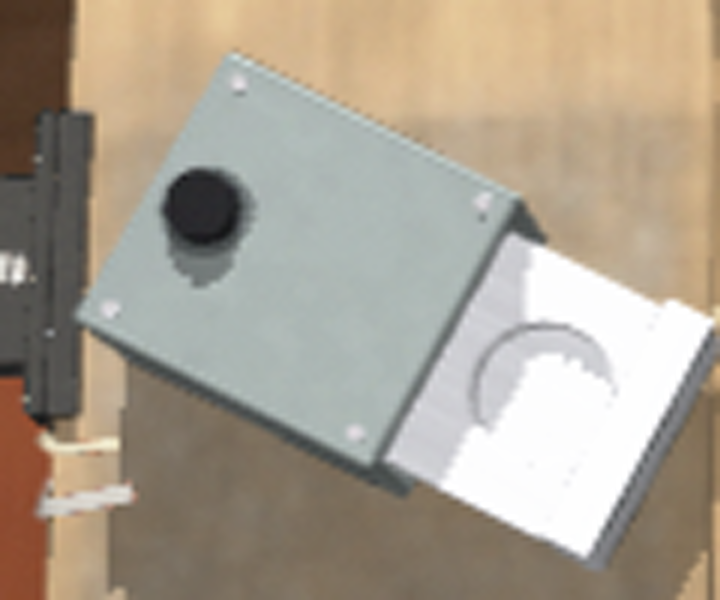

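The crop shows the pocket rim's top at (545,322) and left edge at (470,390), and the front's corners at (717,322) and (590,557). That is about 1 mm from my prediction, so the pocket is at roughly (436, 244).

```bash
python3 -m pendant '[{"linear":[0.04,0.95,0],"rotation":[0,0,0],"hand":30},{"linear":[0.04,1,0],"rotation":[0,0,0],"hand":30},{"linear":[0.04,1,0],"rotation":[0,0,0],"hand":30},{"linear":[0.04,1,0],"rotation":[0,0,0],"hand":30},{"linear":[0.04,1,0],"rotation":[0,0,0],"hand":30},{"linear":[0.05,1,0],"rotation":[0,0,0],"hand":30},{"linear":[0.05,0.95,0],"rotation":[0,0,0],"hand":30},{"linear":[0,0,0],"rotation":[0,0,0],"hand":30},{"linear":[0,0,0],"rotation":[0,0,0],"hand":30},{"linear":[0,0,0],"rotation":[0,0,0],"hand":30}]'; python3 -c "
from h import *
err()"
```

```text
clock: 10.4
eef_pos: [433.1, 242.1, 96.0]
orientation: [0.855, 0.519, 0.002, -0.0]
contact_force: [0.1, -1.7, -0.5]
gripper_width: 38.2
grip_force: 60.3
q [ 0.51  0.1  -0.36  1.1   0.    2.56] pos [433.1 242.1  96. ] F [ 0.1 -1.7 -0.5] rot rows [-0.029  0.037  0.008]
```

```bash
python3 -m pendant '[{"linear":[0.08,0.05,-0.7],"rotation":[0,0,0],"hand":30},{"linear":[0,0,-0.7],"rotation":[0,0,0],"hand":30},{"linear":[0,0,-0.4],"rotation":[0,0,0],"hand":30},{"linear":[0,0,0],"rotation":[0,0,0],"hand":30},{"linear":[0,0,0],"rotation":[0,0,0],"hand":30},{"linear":[0,0,0],"rotation":[0,0,0],"hand":30}]'; python3 -c "
from h import *
err()"
```

```text
clock: 10.9
eef_pos: [436.8, 243.7, 44.0]
orientation: [0.855, 0.518, 0.004, -0.0]
contact_force: [0.9, 0.8, -0.3]
gripper_width: 38.1
grip_force: 60.4
q [ 0.51  0.14 -0.44  0.98  0.    2.56] pos [436.8 243.7  44. ] F [ 0.9  0.8 -0.3] rot rows [-0.046  0.065  0.023]
```

```bash
python3 -m pendant '[{"linear":[-0.03,0,-0.2],"rotation":[0,0,0],"hand":30},{"linear":[0,0,-0.1],"rotation":[0,0,0],"hand":30},{"linear":[0,0,-0.1],"rotation":[0,0,0],"hand":30},{"linear":[0,0,0],"rotation":[0,0,0],"hand":30},{"linear":[0,0,0],"rotation":[0,0,0],"hand":30}]'; python3 -m pendant '[{"linear":[0,0,-0.05],"rotation":[0,0,0],"hand":30},{"linear":[0,0,-0.05],"rotation":[0,0,0],"hand":30},{"linear":[0,0,0],"rotation":[0,0,0],"hand":30},{"linear":[0,0,0],"rotation":[0,0,0],"hand":30}]'
```

```text
clock: 11.32
eef_pos: [435.4, 244.3, 31.2]
orientation: [0.855, 0.519, 0.004, -0.0]
contact_force: [-0.4, 0.5, -1.3]
gripper_width: 37.6
grip_force: 60.4
clock: 11.65
eef_pos: [435.4, 244.3, 28.2]
orientation: [0.855, 0.519, 0.004, -0.0]
contact_force: [0.2, 0.1, -0.4]
gripper_width: 37.9
grip_force: 60.4
```

```bash
python3 -m pendant '[{"linear":[0,0,-0.02],"rotation":[0,0,0],"hand":44},{"linear":[0,0,0],"rotation":[0,0,0],"hand":47},{"linear":[0,0,0],"rotation":[0,0,0],"hand":50},{"linear":[0,0,0],"rotation":[0,0,0],"hand":55},{"linear":[0,0,0],"rotation":[0,0,0],"hand":65},{"linear":[0,0,0],"rotation":[0,0,0],"hand":65},{"linear":[0,0,0],"rotation":[0,0,0],"hand":65}]'; python3 -m pendant '[{"linear":[0,0,0.3],"rotation":[0,0,0],"hand":65},{"linear":[0,0,0.7],"rotation":[0,0,0],"hand":65},{"linear":[0,0,1],"rotation":[0,0,0],"hand":65},{"linear":[0,0,1],"rotation":[0,0,0],"hand":50},{"linear":[-0.46,-0.89,0],"rotation":[0,0,0],"hand":0},{"linear":[-0.46,-0.89,0],"rotation":[0,0,0],"hand":0},{"linear":[-0.46,-0.89,0],"rotation":[0,0,0],"hand":0},{"linear":[0,0,0],"rotation":[0,0,0],"hand":0},{"linear":[0,0,0],"rotation":[0,0,0],"hand":0},{"linear":[0,0,0],"rotation":[0,0,0],"hand":0}]'
python3 - <<'E'
from h import *
err(); b=save("top","t5"); a=save("scene","s5")
t=cv2.resize(b[140:220,160:260],(400,320),interpolation=cv2.INTER_CUBIC); s=cv2.resize(a[220:300,160:260],(400,320),interpolation=cv2.INTER_CUBIC)
cv2.imwrite('pics/c5.png',np.hstack([t,s])[:,:,::-1])
print((np.array(proj("top",[436,244,41]))-[160,140])*4)
E
```

```text
clock: 12.23
eef_pos: [435.6, 244.3, 27.7]
orientation: [0.855, 0.519, 0.004, -0.0]
contact_force: [1.1, 0.5, -0.1]
gripper_width: 55.5
grip_force: 0.0
clock: 13.07
eef_pos: [394.7, 164.5, 118.5]
orientation: [0.855, 0.519, 0.005, -0.0]
contact_force: [0.2, 0.6, -0.0]
gripper_width: -0.1
grip_force: 0.0
q [ 0.39 -0.04 -0.46  1.14  0.    2.44] pos [394.7 164.5 118.5] F [ 0.2  0.6 -0. ] rot rows [-0.052  0.074  0.016]
[199.2 175.6]
```

View pics/c5.png

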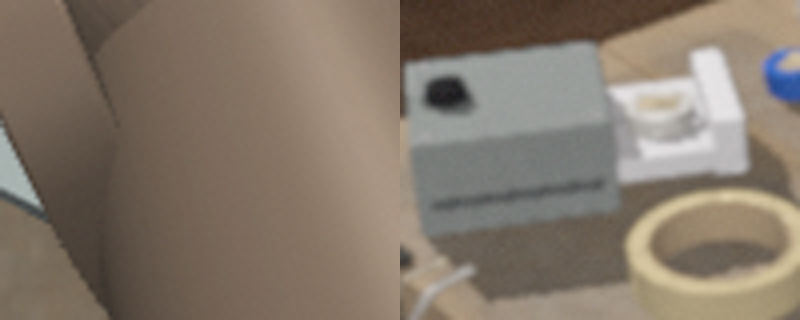

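The crop shows the small tin standing upright in the pocket at (662,112), with the tray still out. Now I lower the shut fingers in front of the tray face.

```bash
python3 -m pendant '[{"linear":[0,0,-1],"rotation":[0,0,0],"hand":0},{"linear":[0,0,-1],"rotation":[0,0,0],"hand":0},{"linear":[0,0,-1],"rotation":[0,0,0],"hand":0},{"linear":[0,0,-0.3],"rotation":[0,0,0],"hand":0},{"linear":[0,0,0],"rotation":[0,0,0],"hand":0},{"linear":[0.23,0.44,0],"rotation":[0,0,0],"hand":0},{"linear":[0.23,0.44,0],"rotation":[0,0,0],"hand":0},{"linear":[0,0,0],"rotation":[0,0,0],"hand":0},{"linear":[0,0,0],"rotation":[0,0,0],"hand":0}]'
cat >> h.py <<'E'
def push():
    s=err(); ux=np.array([.46,.888]); uy=np.array([.888,-.46]); d=s['eef_pos'][:2]-[415.8,205.1]
    print("along",(d@ux).round(1),"lat",(d@uy).round(1),"Fx",(s['contact_force'][:2]@ux).round(1),"grip", s['gripper_width'].round(1))
E
python3 -c "
from h import *
push()"
```

```text
clock: 13.92
eef_pos: [409.8, 192.4, 20.2]
orientation: [0.854, 0.52, 0.005, -0.0]
contact_force: [-0.3, -0.4, -1.0]
gripper_width: -0.2
grip_force: 0.0
q [ 0.44  0.08 -0.57  0.91  0.    2.49] pos [409.8 192.4  20.2] F [-0.3 -0.4 -1. ] rot rows [-0.055  0.084 -0.004]Traceback (most recent call last):
  File "<string>", line 3, in <module>
    push()
    ~~~~^^
  File "h.py", line 21, in push
    print("along",(d@ux).round(1),"lat",(d@uy).round(1),"Fx",(s['contact_force'][:2]@ux).round(1),"grip", s['gripper_width'].round(1))
                                                                                                          ^^^^^^^^^^^^^^^^^^^^^^^^
AttributeError: 'float' object has no attribute 'round'
```

```bash
sed -i "s/s\['gripper_width'\].round(1)/round(s['gripper_width'],1)/" h.py; python3 -m pendant '[{"linear":[0.03,0.06,0],"rotation":[0,0,0],"hand":0},{"linear":[0.03,0.06,0],"rotation":[0,0,0],"hand":0},{"linear":[0.03,0.06,0],"rotation":[0,0,0],"hand":0},{"linear":[0.03,0.06,0],"rotation":[0,0,0],"hand":0},{"linear":[0.046,0.089,0],"rotation":[0,0,0],"hand":0},{"linear":[0.046,0.089,0],"rotation":[0,0,0],"hand":0},{"linear":[0.046,0.089,0],"rotation":[0,0,0],"hand":0},{"linear":[0.046,0.089,0],"rotation":[0,0,0],"hand":0},{"linear":[0.046,0.089,0],"rotation":[0,0,0],"hand":0},{"linear":[0.046,0.089,0],"rotation":[0,0,0],"hand":0}]'; python3 -c "
from h import *
push()"
```

```text
clock: 14.75
eef_pos: [420.0, 214.0, 18.7]
orientation: [0.855, 0.519, 0.004, -0.0]
contact_force: [-0.8, -2.8, 1.9]
gripper_width: -0.1
grip_force: 1.4
q [ 0.47  0.11 -0.54  0.91  0.    2.52] pos [420.  214.   18.7] F [-0.8 -2.8  1.9] rot rows [-0.041  0.059  0.012]
along 9.8 lat -0.4 Fx -2.8 grip -0.1
```

```bash
python3 -m pendant '[{"linear":[0.046,0.089,0],"rotation":[0,0,0],"hand":0},{"linear":[0.046,0.089,0],"rotation":[0,0,0],"hand":0},{"linear":[0.046,0.089,0],"rotation":[0,0,0],"hand":0},{"linear":[0.046,0.089,0],"rotation":[0,0,0],"hand":0},{"linear":[0.046,0.089,0],"rotation":[0,0,0],"hand":0},{"linear":[0.046,0.089,0],"rotation":[0,0,0],"hand":0},{"linear":[0.046,0.089,0],"rotation":[0,0,0],"hand":0},{"linear":[0.046,0.089,0],"rotation":[0,0,0],"hand":0},{"linear":[0.046,0.089,0],"rotation":[0,0,0],"hand":0},{"linear":[0.046,0.089,0],"rotation":[0,0,0],"hand":0}]'; python3 -c "
from h import *
push()"
```

```text
clock: 15.58
eef_pos: [433.6, 240.4, 18.6]
orientation: [0.855, 0.519, 0.003, -0.0]
contact_force: [-2.3, -6.0, 2.6]
gripper_width: -0.2
grip_force: 3.8
q [ 0.51  0.16 -0.48  0.92  0.    2.56] pos [433.6 240.4  18.6] F [-2.3 -6.   2.6] rot rows [-0.035  0.057  0.013]
along 39.5 lat -0.5 Fx -6.4 grip -0.2
```

```bash
python3 -m pendant '[{"linear":[0.015,0.03,0],"rotation":[0,0,0],"hand":0},{"linear":[0.015,0.03,0],"rotation":[0,0,0],"hand":0},{"linear":[0.015,0.03,0],"rotation":[0,0,0],"hand":0},{"linear":[0.015,0.03,0],"rotation":[0,0,0],"hand":0},{"linear":[0.015,0.03,0],"rotation":[0,0,0],"hand":0},{"linear":[0,0,0],"rotation":[0,0,0],"hand":0}]'; python3 -c "
from h import *
push()"; python3 -m pendant '[{"linear":[0.015,0.03,0],"rotation":[0,0,0],"hand":0},{"linear":[0.015,0.03,0],"rotation":[0,0,0],"hand":0},{"linear":[0,0,0],"rotation":[0,0,0],"hand":0}]'; python3 -c "
from h import *
push()"
```

```text
clock: 16.08
eef_pos: [436.0, 245.2, 18.5]
orientation: [0.855, 0.519, 0.004, -0.0]
contact_force: [-0.4, -3.8, 0.4]
gripper_width: -0.2
grip_force: 1.6
q [ 0.51  0.16 -0.47  0.92  0.    2.56] pos [436.  245.2  18.5] F [-0.4 -3.8  0.4] rot rows [-0.044  0.059  0.011]
along 44.9 lat -0.5 Fx -3.5 grip -0.2
clock: 16.33
eef_pos: [436.8, 246.9, 18.5]
orientation: [0.855, 0.519, 0.004, -0.0]
contact_force: [-0.5, -3.8, 0.2]
gripper_width: 0.4
grip_force: 1.7
q [ 0.51  0.17 -0.47  0.92  0.    2.56] pos [436.8 246.9  18.5] F [-0.5 -3.8  0.2] rot rows [-0.043  0.059  0.011]
along 46.8 lat -0.6 Fx -3.6 grip 0.4
```

```bash
python3 -m pendant '[{"linear":[0.015,0.03,0],"rotation":[0,0,0],"hand":0},{"linear":[0,0,0],"rotation":[0,0,0],"hand":0}]'; python3 -c "
from h import *
push()"; python3 -m pendant '[{"linear":[0.015,0.03,0],"rotation":[0,0,0],"hand":0},{"linear":[0,0,0],"rotation":[0,0,0],"hand":0}]'; python3 -c "
from h import *
push()"
```

```text
clock: 16.5
eef_pos: [437.3, 247.9, 18.6]
orientation: [0.855, 0.519, 0.004, -0.0]
contact_force: [0.8, -3.4, 0.3]
gripper_width: 0.0
grip_force: 1.6
q [ 0.52  0.17 -0.47  0.92  0.    2.57] pos [437.3 247.9  18.6] F [ 0.8 -3.4  0.3] rot rows [-0.045  0.06   0.011]
along 47.9 lat -0.6 Fx -2.6 grip 0.0
clock: 16.67
eef_pos: [437.7, 248.7, 18.6]
orientation: [0.855, 0.519, 0.004, -0.0]
contact_force: [0.3, -4.1, -0.1]
gripper_width: -0.1
grip_force: 1.6
q [ 0.52  0.17 -0.47  0.92  0.    2.57] pos [437.7 248.7  18.6] F [ 0.3 -4.1 -0.1] rot rows [-0.044  0.059  0.011]
along 48.8 lat -0.6 Fx -3.5 grip -0.1
```

```bash
python3 -m pendant '[{"linear":[0.015,0.03,0],"rotation":[0,0,0],"hand":0},{"linear":[0,0,0],"rotation":[0,0,0],"hand":0}]'|grep force; python3 -c "
from h import *
push()"
```

```text
contact_force: [0.7, -4.0, -0.8]
grip_force: 1.7
q [ 0.52  0.17 -0.47  0.93  0.    2.57] pos [438.2 249.6  18.6] F [ 0.7 -4.  -0.8] rot rows [-0.043  0.059  0.012]
along 49.8 lat -0.6 Fx -3.2 grip -0.2
```

```bash
cat > chk.py <<'E'
from h import *
s=sensors.state(); f=s['contact_force'][:2]@[.46,.888]; d=(s['eef_pos'][:2]-[415.8,205.1])@[.46,.888]
print("along",round(d,2),"F",round(f,1)); sys.exit(0 if abs(f)<5.5 else 1)
E
python3 -m pendant '[{"linear":[0.015,0.03,0],"rotation":[0,0,0],"hand":0},{"linear":[0,0,0],"rotation":[0,0,0],"hand":0}]' >/dev/null && python3 chk.py && python3 -m pendant '[{"linear":[0.015,0.03,0],"rotation":[0,0,0],"hand":0},{"linear":[0,0,0],"rotation":[0,0,0],"hand":0}]' >/dev/null && python3 chk.py && python3 -m pendant '[{"linear":[0.015,0.03,0],"rotation":[0,0,0],"hand":0},{"linear":[0,0,0],"rotation":[0,0,0],"hand":0}]' >/dev/null && python3 chk.py && python3 -m pendant '[{"linear":[0.015,0.03,0],"rotation":[0,0,0],"hand":0},{"linear":[0,0,0],"rotation":[0,0,0],"hand":0}]' >/dev/null && python3 chk.py && python3 -m pendant '[{"linear":[0.015,0.03,0],"rotation":[0,0,0],"hand":0},{"linear":[0,0,0],"rotation":[0,0,0],"hand":0}]' >/dev/null && python3 chk.py
```

```text
along 50.79 F -4.3
along 51.75 F -4.0
along 51.78 F -7.9
```

```bash
python3 -m pendant '[{"linear":[0.007,0.014,0],"rotation":[0,0,0],"hand":0},{"linear":[0,0,0],"rotation":[0,0,0],"hand":0},{"linear":[0,0,0],"rotation":[0,0,0],"hand":0}]' >/dev/null; python3 chk.py; python3 -m pendant '[{"linear":[0,0,0],"rotation":[0,0,0],"hand":0},{"linear":[0,0,0],"rotation":[0,0,0],"hand":0}]' >/dev/null; python3 chk.py
```

```text
along 51.76 F -10.6
along 51.79 F -9.5
```

That is the hard stop, at about 10 N. I back off slowly and follow the force.

```bash
python3 -m pendant '[{"linear":[-0.03,-0.06,0],"rotation":[0,0,0],"hand":0},{"linear":[-0.03,-0.06,0],"rotation":[0,0,0],"hand":0},{"linear":[0,0,0],"rotation":[0,0,0],"hand":0}]' >/dev/null; python3 chk.py; python3 -m pendant '[{"linear":[-0.046,-0.089,0],"rotation":[0,0,0],"hand":0},{"linear":[-0.046,-0.089,0],"rotation":[0,0,0],"hand":0},{"linear":[0,0,0],"rotation":[0,0,0],"hand":0}]' >/dev/null; python3 chk.py; python3 -m pendant '[{"linear":[-0.046,-0.089,0],"rotation":[0,0,0],"hand":0},{"linear":[-0.046,-0.089,0],"rotation":[0,0,0],"hand":0},{"linear":[-0.046,-0.089,0],"rotation":[0,0,0],"hand":0},{"linear":[0,0,0],"rotation":[0,0,0],"hand":0}]' >/dev/null; python3 chk.py;  python3 -m pendant '[{"linear":[-0.23,-0.44,0],"rotation":[0,0,0],"hand":0},{"linear":[-0.46,-0.89,0],"rotation":[0,0,0],"hand":0},{"linear":[-0.46,-0.89,0],"rotation":[0,0,0],"hand":0},{"linear":[0,0,1],"rotation":[0,0,0],"hand":0},{"linear":[0,0,1],"rotation":[0,0,0],"hand":0},{"linear":[0,0,0],"rotation":[0,0,0],"hand":0}]'
python3 - <<'E'
from h import *
b=save("top","t6");a=save("scene","s6")
o=cv2.imread('pics/s5.png')[:,:,::-1];s0=cv2.imread('pics/s0.png')[:,:,::-1]
r=np.s_[225:285,160:250]
g=lambda p,q:np.abs(p[r].astype(int)-q[r]).mean().round(2)
print("vs shut",g(a,s0),"vs open",g(a,o),"shut-open",g(s0,o))
hs=lambda i:cv2.cvtColor(i[r],cv2.COLOR_RGB2HSV)
for i in(s0,o,a):
    h=hs(i); m=(h[...,1]<30)&(h[...,2]>185); ys,xs=np.nonzero(m); print(m.sum(),xs.min()+160,xs.max()+160)
E
```

```text
along 48.94 F -4.3
along 43.57 F -0.3
along 33.68 F -0.1
clock: 19.08
eef_pos: [398.8, 169.7, 83.5]
orientation: [0.855, 0.519, 0.007, 0.0]
contact_force: [0.5, 0.8, 0.7]
gripper_width: -0.2
grip_force: 0.0
vs shut 2.35 vs open 10.72 shut-open 10.7
170 211 221
566 212 245
179 211 221
```

The tray stays shut: in the scene picture its front edge is at column 221, as before the press. I retreat further, wait over a second, recheck that and the other objects, and hand in.

```bash
python3 -m pendant '[{"linear":[0,0,1],"rotation":[0,0,0],"hand":0},{"linear":[0,0,1],"rotation":[0,0,0],"hand":0},{"linear":[0,0,1],"rotation":[0,0,0],"hand":0},{"linear":[0,0,0],"rotation":[0,0,0],"hand":0},{"linear":[0,0,0],"rotation":[0,0,0],"hand":0},{"linear":[0,0,0],"rotation":[0,0,0],"hand":0},{"linear":[0,0,0],"rotation":[0,0,0],"hand":0},{"linear":[0,0,0],"rotation":[0,0,0],"hand":0},{"linear":[0,0,0],"rotation":[0,0,0],"hand":0},{"linear":[0,0,0],"rotation":[0,0,0],"hand":0}]'
python3 - <<'E'
from h import *
from station import close_job
a=save("scene","s7"); s0=cv2.imread('pics/s0.png')[:,:,::-1]
g=lambda y0,y1,x0,x1:np.abs(a[y0:y1,x0:x1].astype(int)-s0[y0:y1,x0:x1]).mean().round(2)
d=dict(unit=g(225,285,160,250),large=g(210,232,256,280),tape=g(268,305,215,266),blue=g(232,248,250,270),blue2=g(236,256,300,322),jar=g(183,214,307,328)); print(d)
if d['unit']<4: print(close_job())
E
```

```text
clock: 20.02
eef_pos: [396.1, 169.0, 167.9]
orientation: [0.855, 0.519, 0.003, -0.0]
contact_force: [-0.0, 0.5, 0.6]
gripper_width: 0.3
grip_force: 0.0
{'unit': np.float64(1.65), 'large': np.float64(1.4), 'tape': np.float64(1.55), 'blue': np.float64(1.75), 'blue2': np.float64(4.37), 'jar': np.float64(1.85)}
the job is handed in; nothing more can be done
None
```

The job is handed in: the button was pressed, the small tin was set upright in the pocket, and the tray was pushed home and stayed shut; pictures show the large tin, tape and jar unmoved, but the near blue tin's patch differed a little from the start and I did not look into why.

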